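# Fit and hold the amber bayonet insert in the rear lamp

### The job

Fit the amber lamp insert into the open socket of the rear lamp on the bench: drop its lugs through the slots, push it down against the spring and give it a quarter turn clockwise, seen from above. Finish while still gripping it and keeping it pressed fully home, flange flat on the rim and turned the full quarter turn (do not let go: the spring would lift it off its seat before the retaining screw can go in). Leave the red insert and everything else on the bench where it is.

Things in the scene. Friction and masses are not known exactly. Their poses are not given: they have to be found in the camera images.
- amber_insert: loose amber lamp insert standing on its black nose, 57 mm high, 60-110 g. Origin: centre of underside, z up. Nose radius 12 at the foot, 14.5 from z=4 to 22 mm. Two black lugs along +x and -x reach 22 mm from the axis, 10 wide, z=4 to 9. Amber flange disc radius 27, z=22 to 27. Half a turn makes no difference to its shape
- amber_wing (a point): middle of the amber grip wing on top of amber_insert, 42 mm above its underside, axes as the insert's: the wing is 46 mm long along x (in line with the lugs), 14 thick along y, 30 high (from the flange's top face, z=27 to 57 mm of the insert)
- amber_seat (a point): point on the axis of amber_insert at the underside of its flange (22 mm above its origin), axes as the insert's: it meets socket when fully home
- lamp: grey rear lamp fixed on the bench, lens down. Origin: on the bench, on its socket's axis, z up. Housing 110 mm along x, y=-55 to +145, top z=50 (bolt heads to 58; black blanking disc, radius 26, at y=+102, top 56). White round socket collar on it, outer radius 34, z=50 to 80. Yaw within 0.5 rad of zero
- socket (a point): centre of the collar's flat top (rim), 80 mm above the bench, axes as the lamp's. Bore radius 16.5; two lug slots along +x and -x, 13 mm wide, out to 24 mm from the axis, black marks beside them on the rim. Fully home the insert's flange lies flat on the rim
- lip (a point): on the socket axis at the underside of the slotted lip, 9 mm below the rim. Under it the lugs turn only clockwise seen from above, to a stop just past a quarter turn (about 96 degrees). They clear it with the flange less than 4 mm above the rim. If turned but not pressed, the spring lifts the flange 4 mm off the rim
- spring_plate (a joint): brass spring plate inside the socket, m pressed down: 0 at rest (10 mm below the rim), 0.012 when the insert is fully home, stop at 0.014. The nose meets it when the flange is 12 mm above the rim; about 4 N there, rising to 12 N fully home (667 N/m)
- red_insert: the other loose lamp insert, same shape and sizes as amber_insert but red; not wanted now. Origin: centre of its underside; leave where it is
- drill: grey and white cordless drill lying on its side, about 250 x 200 mm, 60 high. Origin under its motor barrel; leave where it is
- spray_bottle: clear spray bottle with blue head, 76 dia x 218 high, standing. Origin: centre of its underside; leave where it is
- paper_roll: white paper roll standing on end, 170 dia x 200 high. Origin: centre of its underside; leave where it is
- tape_roll: yellow tape roll lying flat, 100 dia x 30 high. Origin: centre of its underside; leave where it is
- screwdriver: screwdriver with green handle lying flat, about 200 long. Origin under its length; leave where it is
- screw_tray: open blue tray with one divider, 100 x 140 x 35 high. Origin: centre of its underside; leave where it is
Not all that is in view belongs to the job. There is more than one size of the amber_insert; the one meant has the size given above.

How it is judged:
On the way, in this order (a step that is already met when the one before it is completed fails the run):
1. the amber insert is lifted off the bench in the gripper (height (world z) of amber_insert above 0.03 m and contact force between the fingers and amber_insert above 1 N), for 0.1 s.
2. its lugs are down in the slots, not yet turned (z of amber_seat in the frame of socket below 0.009 m and horizontal distance between amber_seat and socket below 0.005 m and angle between the x axis of amber_insert and the x axis of socket, either way round below 0.35 rad).
At the end, for the whole second after the job is handed in: The amber insert sits upright in the socket, turned a quarter turn (within 15 degrees), its flange within 2 mm of the rim against the spring (unheld it would stand 4 mm off), within 4 mm of the axis, at rest and still gripped by the fingers (over 2 N) (z of amber_seat in the frame of socket between -0.003 and 0.002 m and horizontal distance between amber_seat and socket below 0.004 m and angle between the x axis of amber_insert and the y axis of socket, either way round below 0.26 rad and angle between amber_insert's own z axis and vertical below 0.1 rad and value of joint spring_plate above 0.0095 m and contact force between the fingers and amber_insert above 2 N and linear speed of amber_insert below 0.02 m/s and angular speed of amber_insert below 0.2 rad/s); the arm keeps its last pose, push and grip.
It fails at once if the red insert is moved by more than 30 mm (distance of red_insert from where it was at the start of the episode above 0.03 m).
It fails at once if another thing on the bench is moved by more than 30 mm (distance of any of drill, spray_bottle, paper_roll, tape_roll, screwdriver, screw_tray from where it was at the start of the episode above 0.03 m).
It also fails if it takes over 46 s, if anything falls off the work surface, if the arm or the gripper's body presses on something with over 40 N, if the wrist force passes 120 N, or if a joint passes its speed limit or range.

### The arm

A 7-joint arm with a two-finger parallel gripper is mounted at the origin on the work surface. World frame = base frame: x ahead of the robot, y to its left, z up, the work surface at z = 0. Lengths are in m, angles in rad, forces in N, time in s.
With the tool pointing down it reaches from about 0.425 to 0.95 m from the base axis. Payload 4.7 kg.
Tool frame: the origin (TCP) lies where the fingers leave the gripper's body, on its centre line; the fingertips stand 73 mm ahead of it and the grasp point (between the pads) lies 54 mm ahead of it (bot.grip_depth is the distance from the TCP to the grasp point, in m); x points along the fingers, z is the direction in which the jaws open and shut, and the axes are right-handed (so a half turn about x gives the same grasp; the last joint's range is limited). The gripper opens to 85 mm and grips with 20 to 120 N. Pads are 22 mm wide; open, the fingers measure 114 mm over their backs; the gripper's body (76 mm by 85 mm) begins 54 mm behind the grasp point. The pads swing forward as they close: fully open they stand 13 mm farther back than shut.
Start: joints at [1.258, 0.469, -0.049, 1.532, 0.024, 1.141, -0.082], TCP at [0.189, -0.648, 0.304] pointing down, gripper open.
Joint ranges: [-2.59, 2.59], [-0.33, 1.99], [-1.39, 1.29], [0.1, 2.45], [-1.04, 4.18], [0.21, 1.99], [-2.66, 2.66]. Speed limits (rad/s): [2.57, 2.57, 3.14, 3.14, 3.14, 3.14, 3.14].

### API

Orientations are given as a unit quaternion [w, x, y, z].
In Python, from plant import bot, viewer gives the robot as it stands.
- The arm moves only by the tool send_rows, never from a script. Its argument "commands" is one flat list of numbers, 7 for each row, row after row: the shift along the world's x, y, z in mm, then the turn, a rotation vector about the world's x, y, z in rad, then the opening, from 0 (shut) to 1 (fully open). A call has exactly 8 rows; each row is the pose to reach, as a shift and turn from the pose measured when the call began; what a row does not reach only later rows make up. A row lasts 1/8 s, in which the tool goes at most 62.5 mm and 10.7 degrees, less where a joint would pass 70% of its speed; a pose out of reach is approached as far as the arm can. A call with a gripper value outside its range is refused whole. The fingers move at their own pace and stop on an object; "squeeze" is the grip in N (left out, the last holds). Time passes only in rows, so rows that repeat a pose let the fingers close, or fill a call up. It gives the time, the measured TCP pose, the force and the opening at its end, in the units of the state.
- bot.sense(): the state, without advancing time (a new reading comes with each control period).
- viewer.grab_frame(name): name is "scene" or "top" or "wrist"; returns the picture (420x560x3 uint8, red, green, blue); there is no depth.
- viewer.camera_info(name): a dict with "mtx" (3x3 intrinsics, pixels), "R" (3x3) and "t" (3): a world point X has camera coordinates R X + t. Camera axes: x right, y down, z forward; pixel columns grow to the right and rows downward; lengths in m; the calibration is good to about 2 mm. A picture is of the moment at which its call begins: read the wrist's pose just before it. camera_info takes no time and is no camera call; for the wrist camera it gives the pose at the moment of the call.
- bot.hand_in(): hands the job in, once; it reports no verdict.
The state is a dict: "time_s": time; "joint_pos": joint angles; "joint_velocities": joint speeds; "joint_torque": joint torques, N m; "eef_pos": TCP position; "orientation": TCP orientation; "ft_force": force on the tool from outside, world axes, zero at the start; "wrist_torque": the same for the moment, N m; "opening": finger opening in m.
Only numpy, scipy, OpenCV 4.12 (cv2) and the standard library are available. Lean on these libraries where they do the work, as an engineer would, in place of code of your own. Each camera call takes 0.05 s, during which the arm holds its last target.

## Working session

There is one attempt and no reset: what is moved stays moved. The work goes in short steps, Python scripts to look and compute and a tool call to move; the robot and the scene stay as the last step left them, time stands still between calls to the robot, and variables do not carry over. Pictures are saved under pics/ and viewed, and the job is handed in when it is done.

Besides the shell and the picture viewer there is one more tool, called after "Emit:" as name(argument=value, ...) on one line, values as JSON. send_rows: Moves the arm, as the interface text tells. Its arguments: {"type":"object","properties":{"commands":{"type":"array"},"squeeze":{"type":"number"}},"required":["commands"]}

```bash
mkdir -p pics; python3 - <<'E'
from plant import bot, viewer
import cv2
s=bot.sense();print(s['time_s'],s['eef_pos'],s['orientation'],s['opening'],s['ft_force'])
for n in("top","scene","wrist"):
    i=viewer.camera_info(n)
    im=viewer.grab_frame(n);cv2.imwrite(f"pics/{n}0.png",im[:,:,::-1]);print(n,i)
E
```

```text
0.0 [ 0.1889028  -0.64757487  0.30284907] [ 0.56512887  0.42465261  0.56625536 -0.42385657] 0.08529036209928725 [-0.33604055  0.25205421  0.27721644]
top {'mtx': array([[392.66577162,   0.        , 277.29999189],
       [  0.        , 392.66577162, 204.12038853],
       [  0.        ,   0.        ,   1.        ]]), 'R': array([[-0.0058114 , -0.99960412, -0.02752876],
       [-0.99153421,  0.00933115, -0.12951001],
       [ 0.12971561,  0.02654307, -0.99119591]]), 't': array([0.03064643, 0.5404358 , 1.08777521])}
scene {'mtx': array([[410.21558401,   0.        , 282.25329245],
       [  0.        , 410.21558401, 216.28341594],
       [  0.        ,   0.        ,   1.        ]]), 'R': array([[ 0.05834514,  0.99827237, -0.00693758],
       [ 0.64704028, -0.04310726, -0.76123626],
       [-0.76022018,  0.03992554, -0.64843753]]), 't': array([-0.02382356, -0.28286661,  1.90830549])}
wrist {'mtx': array([[289.7357402 ,   0.        , 276.58967415],
       [  0.        , 289.7357402 , 207.43354935],
       [  0.        ,   0.        ,   1.        ]]), 'R': array([[ 0.27964685, -0.96009934, -0.00262702],
       [-0.92003708, -0.26875815,  0.285133  ],
       [-0.27446204, -0.07731959, -0.95848436]]), 't': array([-0.67449131, -0.03786459,  0.38072901])}
```

View pics/top0.png

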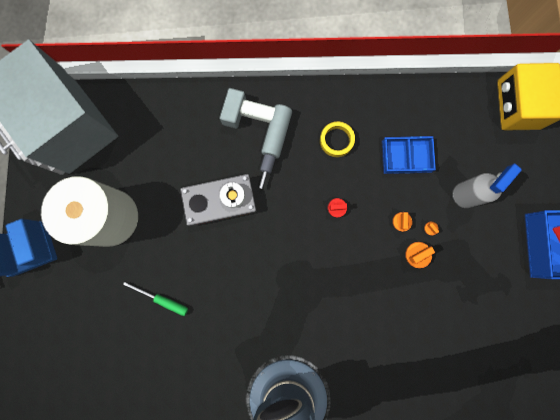

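View pics/scene0.png

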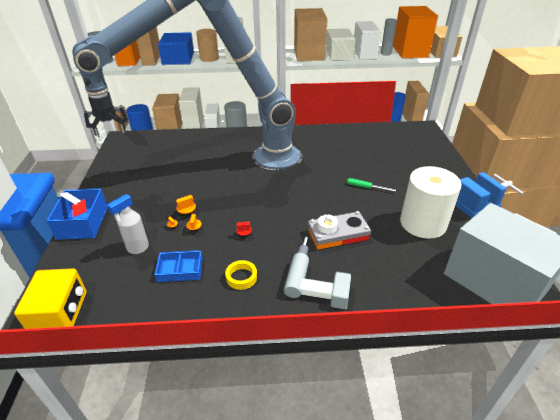

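View pics/wrist0.png

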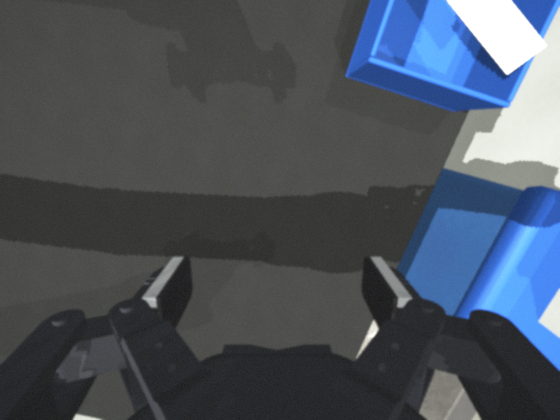

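The top view shows three amber inserts, at about (402,221), (432,229) and (419,255). The red insert is at (337,208), and the lamp socket is at (232,195). I'll enlarge these to compare sizes.

```bash
cat > h.py <<'E'
import numpy as np, cv2
from plant import bot, viewer
def ray(info,uv):
    K,R,t=info['mtx'],info['R'],info['t']
    d=R.T@np.linalg.inv(K)@np.array([uv[0],uv[1],1.]); return -R.T@t,d
def onz(info,uv,z):
    c,d=ray(info,uv); return c+d*(z-c[2])/d[2]
def proj(info,X):
    p=info['mtx']@(info['R']@np.asarray(X)+info['t']); return p[:2]/p[2]
def amber(im):
    h=cv2.cvtColor(im,cv2.COLOR_RGB2HSV); return cv2.inRange(h,(8,140,60),(22,255,255))
E
python3 - <<'E'
from h import *
im=cv2.imread('pics/top0.png');i=viewer.camera_info('top')
m=amber(im[:,:,::-1].copy())
n,l,st,c=cv2.connectedComponentsWithStats(m)
for k in range(1,n):
    if st[k,4]>30 and 150<st[k,0]<480:
        print(c[k],st[k],onz(i,c[k],.027).round(3))
        p=np.argwhere(l==k)[:,::-1]
h=cv2.cvtColor(im,cv2.COLOR_BGR2HSV)
mr=cv2.inRange(h,(0,150,60),(5,255,255))|cv2.inRange(h,(172,150,60),(180,255,255))
n,l,st,c=cv2.connectedComponentsWithStats(mr)
for k in range(1,n):
    if st[k,4]>30 and 150<st[k,0]<480: print('red',c[k],st[k],onz(i,c[k],.027).round(3))
a=cv2.resize(im[190:280,370:470],None,fx=6,fy=6,interpolation=cv2.INTER_CUBIC)
b=cv2.resize(im[165:235,170:265],None,fx=6,fy=6,interpolation=cv2.INTER_CUBIC)
cv2.imwrite('pics/ca.png',a);cv2.imwrite('pics/cb.png',b)
E
```

```text
[402.04347826 221.20496894] [392 212  21  20 322] [ 0.489 -0.328  0.027]
[431.07602339 228.08187135] [424 221  15  15 171] [ 0.469 -0.408  0.027]
[418.92833333 254.44      ] [405 242  30  27 600] [ 0.396 -0.37   0.027]
red [336.98366013 207.30392157] [327 198  20  20 306] [ 0.531 -0.144  0.027]
```

View pics/ca.png

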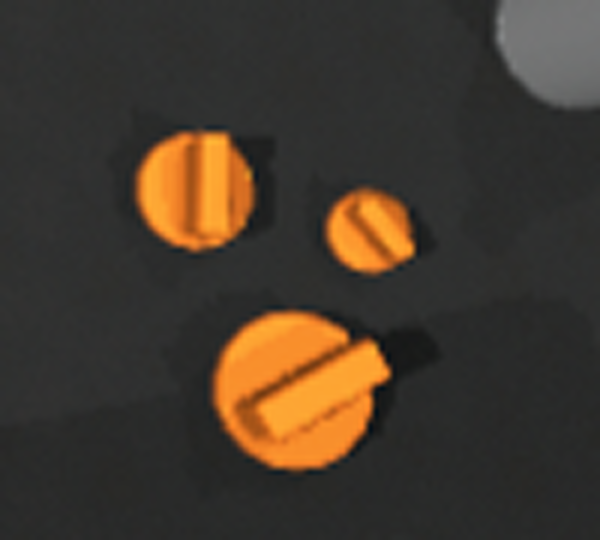

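View pics/cb.png

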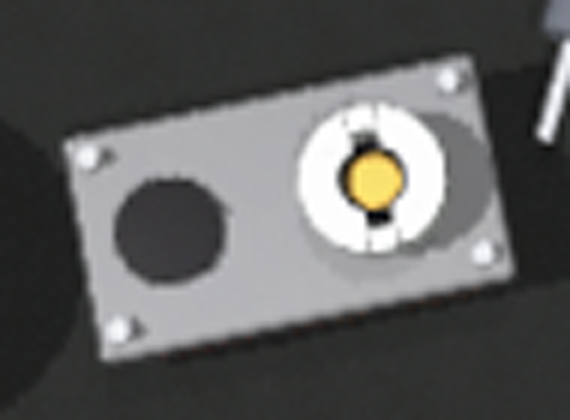

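The middle one at (402,221) is the target. It's about 20 px across, the same as the red insert, which works out at 53–54 mm. The one at (432,229) is too small (15 px) and the one at (419,255) too big (28 px). The socket slots run near-vertical in the image, with lamp yaw about +0.25. I'll move to a hover above the target and turn the jaws towards the wing faces.

Emit:
send_rows(commands=[35,40,0,0,0,0.17,1,70,80,0,0,0,0.34,1,110,120,0,0,0,0.51,1,150,160,-10,0,0,0.68,1,190,200,-20,0,0,0.85,1,230,240,-30,0,0,1.02,1,265,280,-40,0,0,1.19,1,300,320,-50,0,0,1.36,1])

```text
time_s: 1.15
eef_pos: [0.4898, -0.3263, 0.2527]
orientation: [0.706, -0.028, 0.707, 0.028]
ft_force: [-0.2, -0.5, 0.3]
opening: 0.0856
```

```bash
python3 - <<'E'
from h import *
s=bot.sense();print(s['time_s'],s['eef_pos'],s['orientation'],s['joint_pos'])
from scipy.spatial.transform import Rotation as R
q=s['orientation'];M=R.from_quat([*q[1:],q[0]]).as_matrix();print(M.round(3),np.arctan2(M[1,2],M[0,2]))
E
```

```text
1.15 [ 0.48977493 -0.32632422  0.25267838] [ 0.70598585 -0.0278122   0.70713826  0.02767568] [ 0.86607876  0.41874638 -0.45962628  1.78047808  0.21800944  0.99395592
  0.39939062]
[[-0.002 -0.078  0.997]
 [-0.     0.997  0.078]
 [-1.    -0.    -0.002]] 0.07849178274196453
```

Emit:
send_rows(commands=[0,0,0,0,0,0.18,0.6,0,0,0,0,0,0.36,0.6,0,0,0,0,0,0.54,0.6,0,0,0,0,0,0.72,0.6,0,0,0,0,0,0.9,0.6,0,0,0,0,0,1.08,0.6,0,0,0,0,0,1.26,0.6,0,0,0,0,0,1.44,0.6])

```text
time_s: 2.15
eef_pos: [0.4895, -0.3264, 0.2524]
orientation: [0.511, -0.488, 0.512, 0.488]
ft_force: [0.2, 0.4, 0.6]
opening: 0.0513
```

```bash
cat >> h.py <<'E'
from scipy.spatial.transform import Rotation as Ro
def st():
    s=bot.sense();q=s['orientation'];M=Ro.from_quat([*q[1:],q[0]]).as_matrix()
    print('t',s['time_s'],'pos',np.round(s['eef_pos'],4),'jaw',round(np.arctan2(M[1,2],M[0,2]),4),'x',M[:,0].round(3),'q',np.round(s['joint_pos'],2),'F',np.round(s['ft_force'],1),'T',np.round(s['wrist_torque'],2),'op',round(s['opening'],4)); return s,M
E
python3 - <<'E'
from h import *
st();i=viewer.camera_info('wrist')
im=viewer.grab_frame('wrist');cv2.imwrite('pics/w1.png',im[:,:,::-1])
np.savez('w1.npz',im=im,mtx=i['mtx'],R=i['R'],t=i['t'])
it=viewer.camera_info('top');im=viewer.grab_frame('top');print(proj(i,[.489,-.328,.027]))
E
```

```text
t 2.15 pos [ 0.4895 -0.3264  0.2524] jaw 1.5241 x [-0.001 -0.001 -1.   ] q [ 1.09  0.49 -0.78  1.77  0.4   1.04  1.69] F [0.2 0.4 0.6] T [ 0.01  0.02 -0.  ] op 0.0513
[276.03722468 193.22913576]
```

View pics/w1.png

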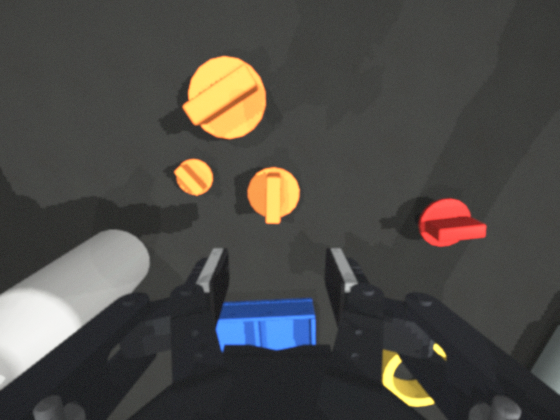

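The wrist view shows the target flange centred at about (274,192), with the wing running nearly vertically. The small decoy is at (194,177) and the large one at (227,97). Next I'll measure the flange centre and the wing direction.

```bash
cat > meas.py <<'E'
from h import *
def rect(info,im,c,z,half=.045,px=5000):
    n=int(2*half*px);g=[[-half,half],[half,half],[half,-half],[-half,-half]]
    src=np.float32([proj(info,[c[0]+a,c[1]+b,z]) for a,b in g])
    # image: col = y decreasing?  col->x, row->-y
    H=cv2.getPerspectiveTransform(src,np.float32([[0,0],[n,0],[n,n],[0,n]]))
    return cv2.warpPerspective(im,H,(n,n),flags=cv2.INTER_CUBIC)
E
python3 - <<'E'
from meas import *
d=np.load('w1.npz');c=np.array([.489,-.328])
for z in(.027,.057):
    r=rect(d,d['im'],c,z,px=6000);cv2.imwrite(f'pics/r{int(z*1000)}.png',r[:,:,::-1])
    m=amber(r);cs,_=cv2.findContours(m,cv2.RETR_EXTERNAL,cv2.CHAIN_APPROX_NONE);k=max(cs,key=cv2.contourArea)
    if z==.027:
        p=k[:,0].astype(float)
        for _ in range(15):
            A=np.c_[2*p,np.ones(len(p))];s=np.linalg.lstsq(A,(p**2).sum(1),rcond=None)[0]
            rr=np.sqrt(s[2]+s[0]**2+s[1]**2);e=np.abs(np.hypot(*(p-s[:2]).T)-rr);p=p[e<max(3,np.percentile(e,95))]
        print('centre',c[0]-.045+s[0]/6000,c[1]+.045-s[1]/6000,'r',rr/6000,len(p),len(k))
E
```

```text
centre 0.48846351813970645 -0.33102041228433676 r 0.02789973567111001 844 1026
```

View pics/r57.png

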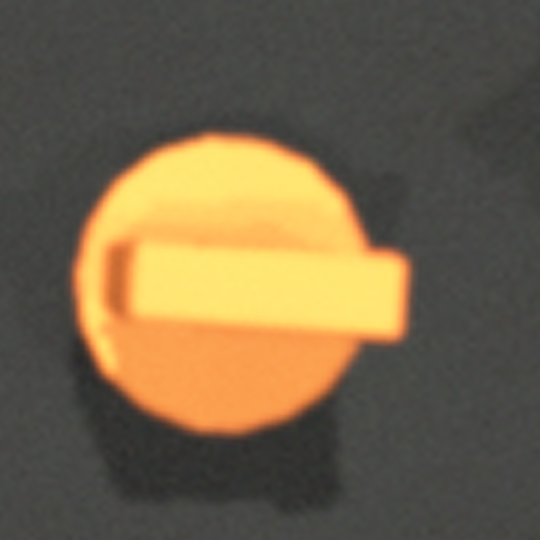

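The two measurements agree: centre (0.4887, −0.331), radius 28 mm as specified, wing yaw about −0.06. That confirms the target, so I'll descend and grip. The fingertips will stay about 3 mm above the flange.

Emit:
send_rows(commands=[-1,-5,-35,0,0,-0.016,0.5,-1,-5,-75,0,0,-0.016,0.5,-1,-5,-110,0,0,-0.016,0.5,-1,-5,-135,0,0,-0.016,0.5,-1,-5,-149,0,0,-0.016,0.5,-1,-5,-149,0,0,-0.016,0.5,-1,-5,-149,0,0,-0.016,0,-1,-5,-149,0,0,-0.016,0], squeeze=80)

```text
time_s: 3.25
eef_pos: [0.489, -0.3318, 0.1043]
orientation: [0.517, -0.483, 0.517, 0.482]
ft_force: [-0.8, 0.2, 0.2]
opening: 0.0126
```

Emit:
send_rows(commands=[0,0,0,0,0,0,0,0,0,0,0,0,0,0,0,0,0,0,0,0,0,0,0,15,0,0,0,0,0,0,40,0,0,0,0,0,0,70,0,0,0,0,0,0,100,0,0,0,0,0,0,120,0,0,0,0])

```text
time_s: 4.25
eef_pos: [0.4895, -0.3318, 0.2267]
orientation: [0.517, -0.484, 0.517, 0.481]
ft_force: [-0.4, -0.6, -1.0]
opening: 0.0125
```

```bash
python3 - <<'E'
from h import *
st();i=viewer.camera_info('wrist')
im=viewer.grab_frame('wrist');cv2.imwrite('pics/w2.png',im[:,:,::-1])
it=viewer.camera_info('top');im=viewer.grab_frame('top');cv2.imwrite('pics/t2.png',im[:,:,::-1])
E
```

```text
t 4.25 pos [ 0.4895 -0.3318  0.2267] jaw 1.5016 x [ 0.003 -0.003 -1.   ] q [ 1.08  0.52 -0.76  1.79  0.43  1.    1.65] F [-0.4 -0.6 -1. ] T [-0.02  0.04  0.02] op 0.0125
```

View pics/w2.png

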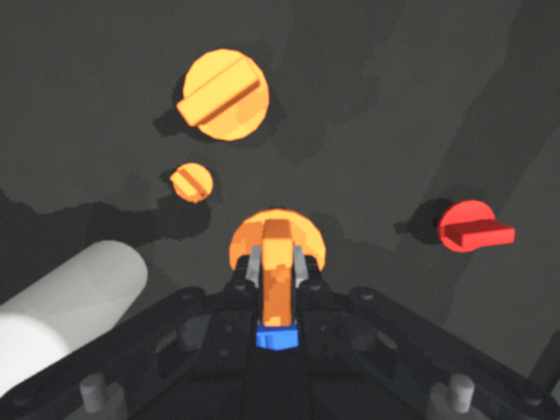

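View pics/t2.png

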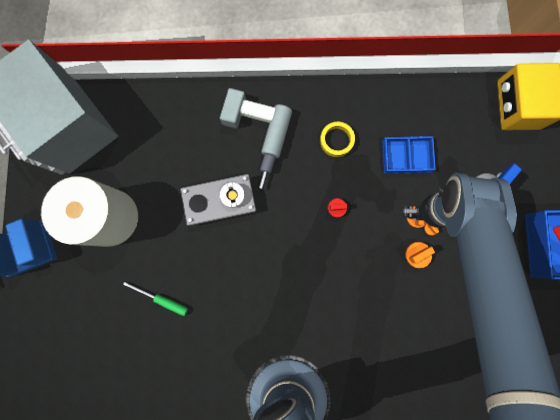

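The target is gripped (opening 12.5 mm) and lifted, and the bottle and decoys haven't moved. Next I'll measure the lamp in the first top picture.

```bash
python3 - <<'E'
from meas import *
i=viewer.camera_info('top');im=cv2.imread('pics/top0.png')[:,:,::-1].copy()
c=onz(i,(232,195),.08);print(c)
r=rect(i,im,c,.08,px=6000);cv2.imwrite('pics/l80.png',r[:,:,::-1])
g=cv2.cvtColor(r,cv2.COLOR_RGB2HSV);m=cv2.inRange(g,(0,0,225),(180,60,255))
cs,_=cv2.findContours(m,cv2.RETR_EXTERNAL,cv2.CHAIN_APPROX_NONE);k=max(cs,key=cv2.contourArea)
(a,b),R=cv2.minEnclosingCircle(k);print('collar',c[0]-.045+a/6000,c[1]+.045-b/6000,R/6000)
# blank disc
cd=onz(i,(198,204),.056);r=rect(i,im,cd,.056,px=6000);m=cv2.inRange(cv2.cvtColor(r,cv2.COLOR_RGB2GRAY),0,90)
n,l,s,ce=cv2.connectedComponentsWithStats(m);k=l[270,270];print('disc',cd[0]-.045+ce[k][0]/6000,cd[1]+.045-ce[k][1]/6000,s[k])
E
```

```text
[0.56143999 0.15044691 0.08      ]
collar 0.5639839270283841 0.15242495306355575 0.034204312642415365
disc 0.5434189867497877 0.25047242112972673 [  140   112   295   309 72429]
```

View pics/l80.png

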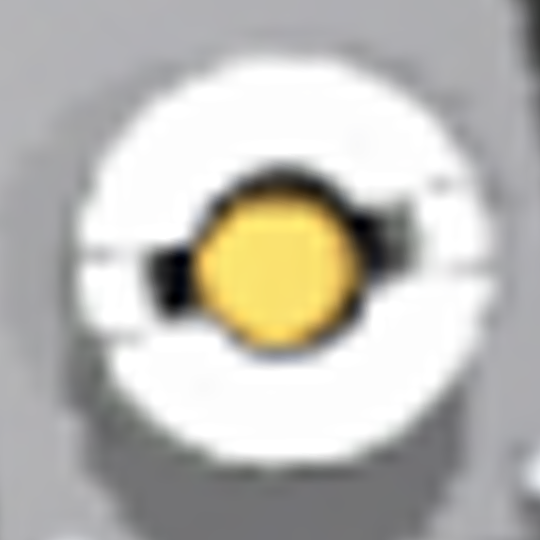

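Lamp, from top view: socket axis (0.564, 0.152), yaw 0.207 from the blanking disc and 0.205 from the slots. I'll carry the insert to a stand-off and check that with the wrist camera.

Emit:
send_rows(commands=[15,50,5,0,0,0.04,0,35,105,10,0,0,0.08,0,55,160,15,0,0,0.12,0,75,215,20,0,0,0.16,0,95,270,20,0,0,0.2,0,115,325,20,0,0,0.24,0,135,380,20,0,0,0.27,0,150,430,20,0,0,0.27,0])

```text
time_s: 5.35
eef_pos: [0.6402, 0.0998, 0.2456]
orientation: [-0.447, 0.55, -0.447, -0.546]
ft_force: [0.0, -0.2, -0.9]
opening: 0.0127
```

Emit:
send_rows(commands=[0,30,0,0,0,0,0,0,60,0,0,0,0,0,0,75,0,0,0,0,0,0,75,0,0,0,0,0,0,75,0,0,0,0,0,0,75,0,0,0,0,0,0,75,0,0,0,0,0,0,75,0,0,0,0,0])

```text
time_s: 6.35
eef_pos: [0.6403, 0.1743, 0.2457]
orientation: [-0.448, 0.549, -0.447, -0.546]
ft_force: [-0.2, 0.0, -1.1]
opening: 0.0126
```

```bash
python3 - <<'E'
from h import *
st();i=viewer.camera_info('wrist')
im=viewer.grab_frame('wrist');cv2.imwrite('pics/w3.png',im[:,:,::-1])
np.savez('w3.npz',im=im,mtx=i['mtx'],R=i['R'],t=i['t']); print(proj(i,[.564,.1523,.08]))
E
```

```text
t 6.35 pos [0.6403 0.1743 0.2457] jaw 1.7713 x [ 0.004 -0.003 -1.   ] q [ 0.21  0.64 -0.83  1.59  0.51  1.14  1.03] F [-0.2  0.  -1.1] T [0.03 0.   0.02] op 0.0126
[270.13087233 112.18932952]
```

View pics/w3.png

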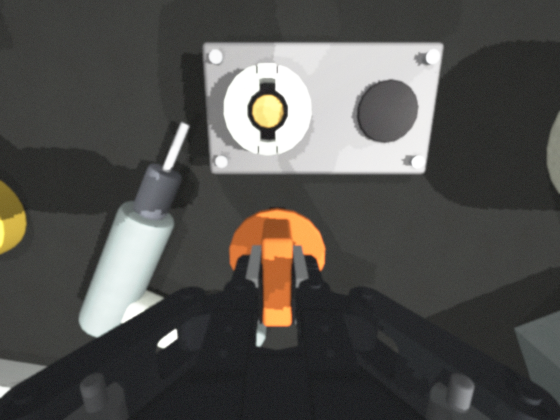

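The socket is at about (268,109) in the wrist view, with slots vertical. The held insert's flange is at about (277,250). I'll measure both in this picture.

```bash
python3 - <<'E'
from meas import *
d=np.load('w3.npz');im=d['im']
def circ(p):
    p=p.astype(float)
    for _ in range(15):
        A=np.c_[2*p,np.ones(len(p))];s=np.linalg.lstsq(A,(p**2).sum(1),rcond=None)[0]
        rr=np.sqrt(s[2]+s[0]**2+s[1]**2);e=np.abs(np.hypot(*(p-s[:2]).T)-rr);p=p[e<max(2,np.percentile(e,92))]
    return s[0],s[1],rr,len(p)
c=np.array([.564,.1523])
r=rect(d,im,c,.08,px=6000);cv2.imwrite('pics/l80w.png',r[:,:,::-1])
m=cv2.inRange(cv2.cvtColor(r,cv2.COLOR_RGB2HSV),(0,0,215),(180,60,255))
m=cv2.morphologyEx(m,cv2.MORPH_CLOSE,np.ones((15,15)))
cs,_=cv2.findContours(m,cv2.RETR_EXTERNAL,cv2.CHAIN_APPROX_NONE);k=max(cs,key=cv2.contourArea)
a,b,R,n=circ(k[:,0]);print('collar',c[0]-.045+a/6000,c[1]+.045-b/6000,R/6000,n)
cd=np.array([.5434,.2505]);r=rect(d,im,cd,.056,px=6000);m=cv2.inRange(cv2.cvtColor(r,cv2.COLOR_RGB2GRAY),0,100)
n,l,s,ce=cv2.connectedComponentsWithStats(m);k=l[270,270];print('disc',cd[0]-.045+ce[k][0]/6000,cd[1]+.045-ce[k][1]/6000,s[k])
c=np.array([.6403,.1743]);r=rect(d,im,c,.1684,px=6000);cv2.imwrite('pics/f.png',r[:,:,::-1])
h=cv2.cvtColor(r,cv2.COLOR_RGB2HSV);m=cv2.inRange(h,(5,130,60),(25,255,255))
cs,_=cv2.findContours(m,cv2.RETR_EXTERNAL,cv2.CHAIN_APPROX_NONE);k=max(cs,key=cv2.contourArea)[:,0]
k=k[k[:,0]<270]
a,b,R,n=circ(k);print('flange',c[0]-.045+a/6000,c[1]+.045-b/6000,R/6000,n,len(k))
E
```

```text
collar 0.5596081205108905 0.1567738248412925 0.041068468860484264 605
disc 0.5438976159812255 0.24413121261555193 [  121   169   298   267 58235]
flange 0.6389120320343726 0.17318125262924555 0.026815029326548223 431 716
```

View pics/l80w.png

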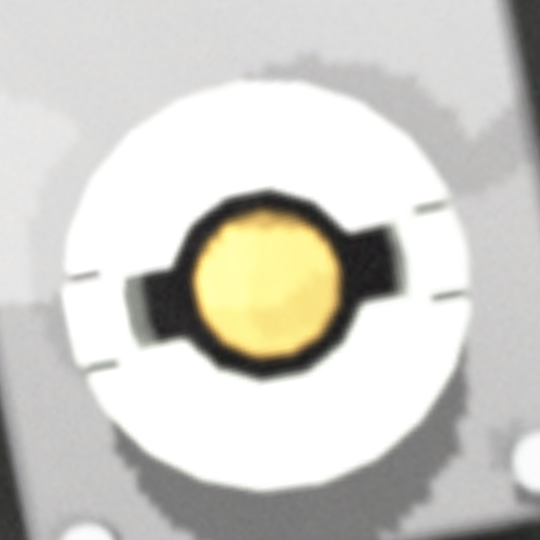

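View pics/f.png

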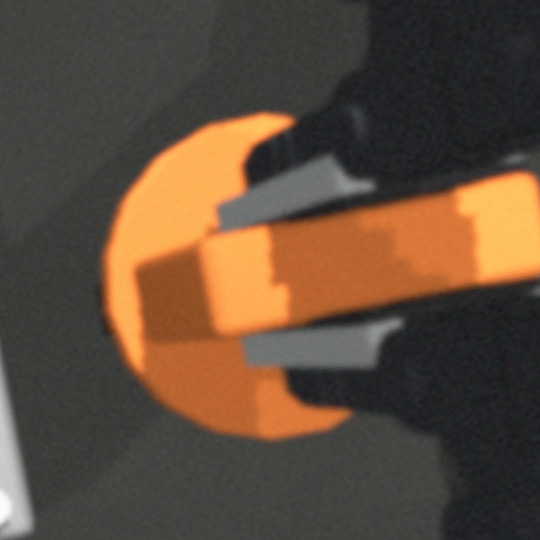

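Top and wrist views agree to about 2.5 mm on the socket, which is within calibration error. I'll hover just above the rim, so flange and collar sit at nearly the same depth and the camera bias cancels.

Emit:
send_rows(commands=[-25,-8,0,0,0,0,0,-50,-15,0,0,0,0,0,-76,-23,-10,0,0,0,0,-76,-23,-30,0,0,0,0,-76,-23,-45,0,0,0,0,-76,-23,-52,0,0,0,0,-76,-23,-52,0,0,0,0,-76,-23,-52,0,0,0,0])

```text
time_s: 7.4
eef_pos: [0.5648, 0.1519, 0.194]
orientation: [-0.448, 0.55, -0.447, -0.546]
ft_force: [0.2, 0.3, -1.5]
opening: 0.0123
```

```bash
python3 - <<'E'
from meas import *
s,M=st();i=viewer.camera_info('wrist')
im=viewer.grab_frame('wrist');cv2.imwrite('pics/w4.png',im[:,:,::-1])
np.savez('w4.npz',im=im,mtx=i['mtx'],R=i['R'],t=i['t'])
it=viewer.camera_info('top');tm=viewer.grab_frame('top')
c=np.array(s['eef_pos'][:2]);zf=s['eef_pos'][2]-.1043
for n,z in(('a',.08),('b',zf+.022)):
    cv2.imwrite(f'pics/w4{n}.png',rect(i,im,c,z,px=6000)[:,:,::-1])
x0,y0=proj(it,[*c,.1]);print(x0,y0,zf,c)
cv2.imwrite('pics/t4.png',rect(it,tm,c,.08,px=6000)[:,:,::-1])
a=np.hstack([cv2.imread(f'pics/{k}.png') for k in('w4a','w4b')]);cv2.imwrite('pics/w4ab.png',a[:, :])
E
```

```text
t 7.4 pos [0.5648 0.1519 0.194 ] jaw 1.7717 x [ 0.005 -0.002 -1.   ] q [ 0.27  0.58 -0.84  1.83  0.53  0.96  0.98] F [ 0.2  0.3 -1.5] T [ 0.02 -0.03  0.05] op 0.0123
230.43756018228987 192.65780867445133 0.08972531584207052 [0.56480047 0.15188656]
```

View pics/w4a.png

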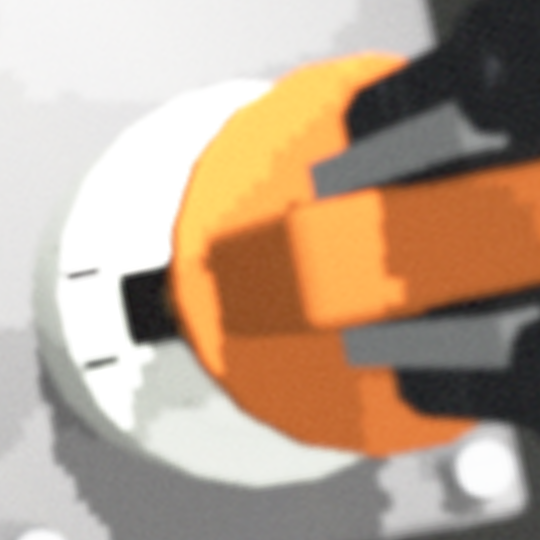

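View pics/w4b.png

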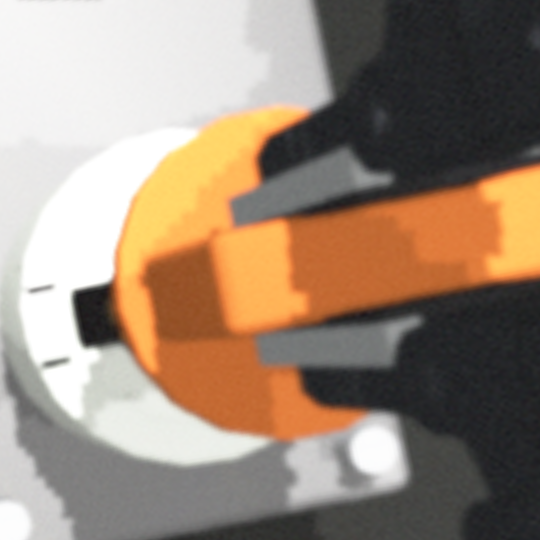

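View pics/t4.png

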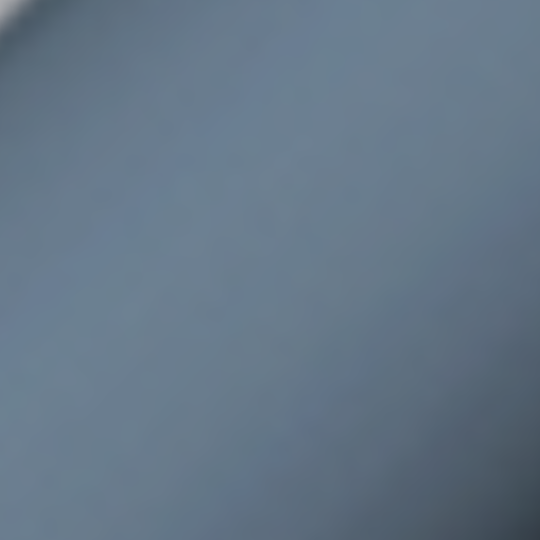

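View pics/w4.png

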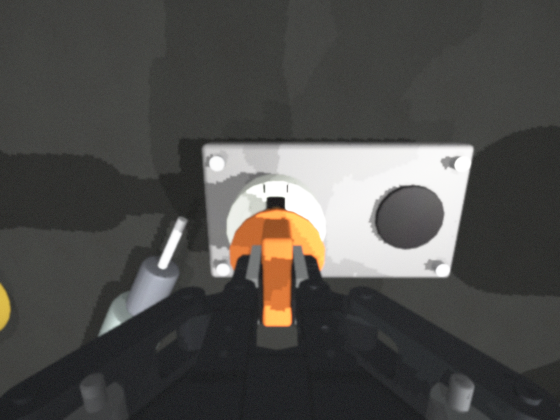

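Relative to the socket, the insert reads about 1 mm high in y; x and yaw look right. I'll shift −0.8 mm in y and lower it gently, watching the force.

Emit:
send_rows(commands=[0,-0.8,-3,0,0,0,0,0,-0.8,-6,0,0,0,0,0,-0.8,-9,0,0,0,0,0,-0.8,-11,0,0,0,0,0,-0.8,-13,0,0,0,0,0,-0.8,-15,0,0,0,0,0,-0.8,-17,0,0,0,0,0,-0.8,-19,0,0,0,0])

```text
time_s: 8.5
eef_pos: [0.5647, 0.1509, 0.1751]
orientation: [-0.448, 0.55, -0.447, -0.545]
ft_force: [-0.3, 0.4, -0.7]
opening: 0.0126
```

```bash
python3 - <<'E'
from meas import *
st()
im=viewer.grab_frame('wrist');cv2.imwrite('pics/w5.png',im[:,:,::-1])
im=viewer.grab_frame('scene');cv2.imwrite('pics/s5.png',cv2.resize(im[190:270,290:390],None,fx=6,fy=6)[:,:,::-1])
E
```

```text
t 8.5 pos [0.5647 0.1509 0.1751] jaw 1.7715 x [ 0.005 -0.003 -1.   ] q [ 0.26  0.61 -0.82  1.84  0.55  0.93  0.96] F [-0.3  0.4 -0.7] T [-0.03  0.   -0.02] op 0.0126
```

View pics/w5.png

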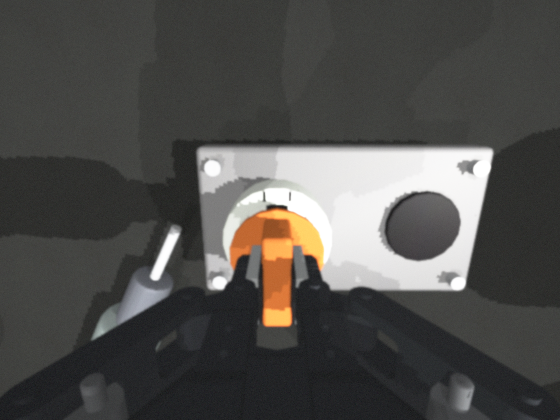

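View pics/s5.png

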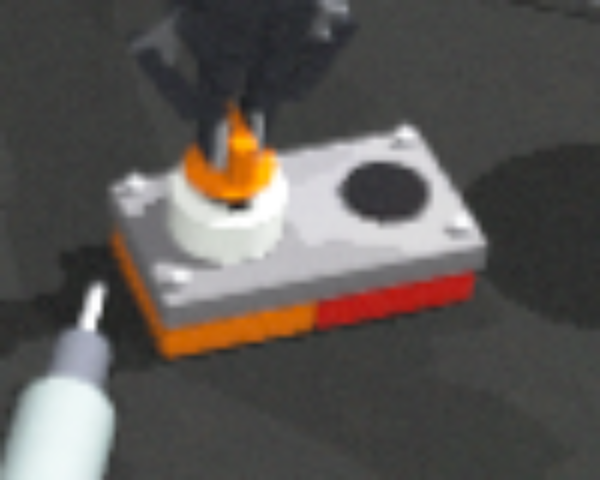

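The lugs are about 5 mm into the slots with no side force. I'll press down in line with the slots.

Emit:
send_rows(commands=[0,0,-2,0,0,0,0,0,0,-4,0,0,0,0,0,0,-6,0,0,0,0,0,0,-7.5,0,0,0,0,0,0,-9,0,0,0,0,0,0,-10.5,0,0,0,0,0,0,-11.5,0,0,0,0,0,0,-12,0,0,0,0], squeeze=100)

```text
time_s: 9.6
eef_pos: [0.5649, 0.1511, 0.1641]
orientation: [-0.448, 0.55, -0.447, -0.545]
ft_force: [-2.3, -1.5, 10.4]
opening: 0.012
```

```bash
python3 - <<'E'
from meas import *
st()
im=viewer.grab_frame('wrist');cv2.imwrite('pics/w6.png',im[:,:,::-1])
E
```

```text
t 9.6 pos [0.5649 0.1511 0.1641] jaw 1.7715 x [ 0.006 -0.003 -1.   ] q [ 0.25  0.62 -0.81  1.85  0.57  0.91  0.95] F [-2.3 -1.5 10.4] T [-0.32  0.66 -0.05] op 0.012
```

View pics/w6.png

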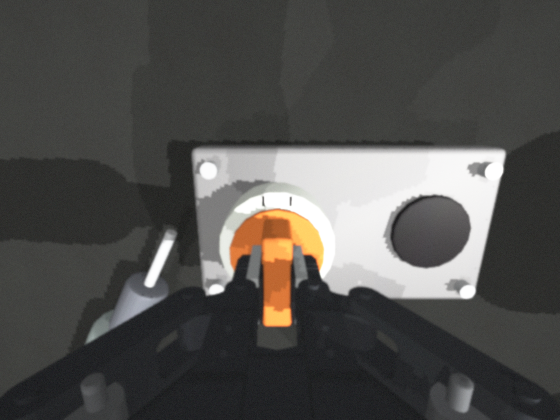

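The spring reads about 11 N with the flange about 1 mm off the rim. I'll ease 0.3 mm sideways and press home.

Emit:
send_rows(commands=[-0.3,-0.2,-0.5,0,0,0,0,-0.3,-0.2,-1,0,0,0,0,-0.3,-0.2,-1.5,0,0,0,0,-0.3,-0.2,-2,0,0,0,0,-0.3,-0.2,-2.5,0,0,0,0,-0.3,-0.2,-2.5,0,0,0,0,-0.3,-0.2,-2.5,0,0,0,0,-0.3,-0.2,-2.5,0,0,0,0])

```text
time_s: 10.65
eef_pos: [0.5648, 0.1512, 0.163]
orientation: [-0.448, 0.55, -0.447, -0.545]
ft_force: [-3.0, -1.6, 10.7]
opening: 0.0119
```

```bash
python3 - <<'E'
from meas import *
st()
E
```

```text
t 10.65 pos [0.5648 0.1512 0.163 ] jaw 1.7714 x [ 0.007 -0.004 -1.   ] q [ 0.25  0.62 -0.81  1.85  0.57  0.91  0.94] F [-3.  -1.6 10.7] T [-0.31  0.75 -0.01] op 0.0119
```

Emit:
send_rows(commands=[-0.2,-0.1,-1,0,0,0,0,-0.2,-0.1,-1.5,0,0,0,0,-0.2,-0.1,-2,0,0,0,0,-0.2,-0.1,-2.5,0,0,0,0,-0.2,-0.1,-2.8,0,0,0,0,-0.2,-0.1,-2.8,0,0,0,0,-0.2,-0.1,-2.8,0,0,0,0,-0.2,-0.1,-2.8,0,0,0,0])

```text
time_s: 11.65
eef_pos: [0.5647, 0.1513, 0.1624]
orientation: [-0.448, 0.551, -0.447, -0.544]
ft_force: [-5.2, -2.7, 16.0]
opening: 0.0122
```

```bash
python3 - <<'E'
from meas import *
s,M=st();i=viewer.camera_info('wrist')
im=viewer.grab_frame('wrist');cv2.imwrite('pics/w7.png',im[:,:,::-1])
im=viewer.grab_frame('scene');cv2.imwrite('pics/s7.png',cv2.resize(im[190:260,295:365],None,fx=8,fy=8,interpolation=cv2.INTER_CUBIC)[:,:,::-1])
E
```

```text
t 11.65 pos [0.5647 0.1513 0.1624] jaw 1.7712 x [ 0.008 -0.005 -1.   ] q [ 0.25  0.62 -0.8   1.85  0.57  0.91  0.94] F [-5.2 -2.7 16. ] T [-0.62  1.18  0.01] op 0.0122
```

View pics/w7.png

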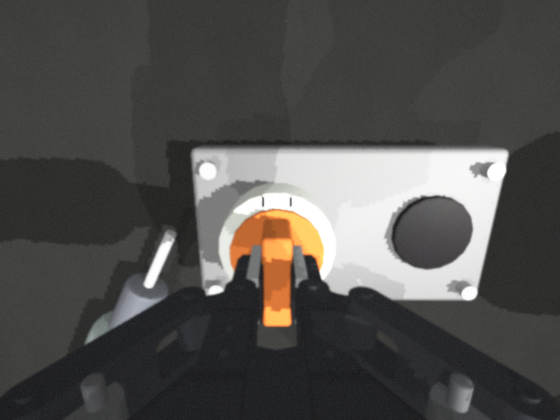

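View pics/s7.png

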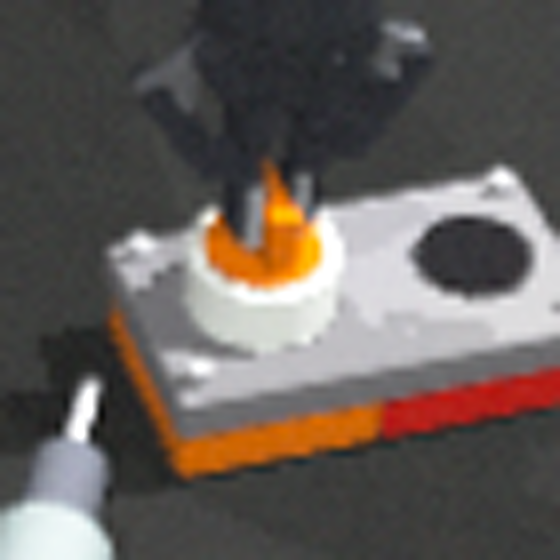

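At TCP z 0.1624 the force steps up to 16 N, so the flange is on the rim. The tool has tilted about 0.5° under load, which explains the side force. I'll correct the tilt while pressing, then start the turn.

Emit:
send_rows(commands=[0,0,-1.5,0.003,0.005,0,0,0,0,-1.5,0.006,0.01,0,0,0,0,-1.5,0.01,0.015,0,0,0,0,-1.5,0.012,0.02,0,0,0,0,-1.5,0.012,0.02,0,0,0,0,-1.5,0.012,0.02,0,0,0,0,-1.5,0.012,0.02,0,0,0,0,-1.5,0.012,0.02,0,0])

```text
time_s: 12.75
eef_pos: [0.5662, 0.1504, 0.1626]
orientation: [0.447, -0.544, 0.448, 0.551]
ft_force: [-1.3, -3.8, 10.4]
opening: 0.0119
```

```bash
python3 -c "
from meas import *
st()"
```

```text
t 12.75 pos [0.5662 0.1504 0.1626] jaw 1.7703 x [-0.009  0.004 -1.   ] q [ 0.26  0.63 -0.81  1.84  0.56  0.92  0.96] F [-1.3 -3.8 10.4] T [-0.98  0.07 -0.01] op 0.0119
```

Emit:
send_rows(commands=[-0.6,0.3,-2,-0.002,-0.005,0,0,-1,0.5,-2,-0.003,-0.007,-0.08,0,-1,0.5,-2,-0.003,-0.007,-0.16,0,-1,0.5,-2,-0.003,-0.007,-0.24,0,-1,0.5,-2,-0.003,-0.007,-0.32,0,-1,0.5,-2,-0.003,-0.007,-0.4,0,-1,0.5,-2,-0.003,-0.007,-0.48,0,-1,0.5,-2,-0.003,-0.007,-0.55,0])

```text
time_s: 13.75
eef_pos: [0.5654, 0.1516, 0.1624]
orientation: [0.581, -0.404, 0.578, 0.405]
ft_force: [-2.7, -0.8, 12.9]
opening: 0.0123
```

```bash
python3 - <<'E'
from meas import *
s,M=st()
im=viewer.grab_frame('wrist');cv2.imwrite('pics/w8.png',im[:,:,::-1])
E
```

```text
t 13.75 pos [0.5654 0.1516 0.1624] jaw 1.2189 x [ 0.002  0.003 -1.   ] q [ 0.17  0.58 -0.68  1.86  0.46  0.87  0.48] F [-2.7 -0.8 12.9] T [-0.36  0.85  0.15] op 0.0123
```

View pics/w8.png

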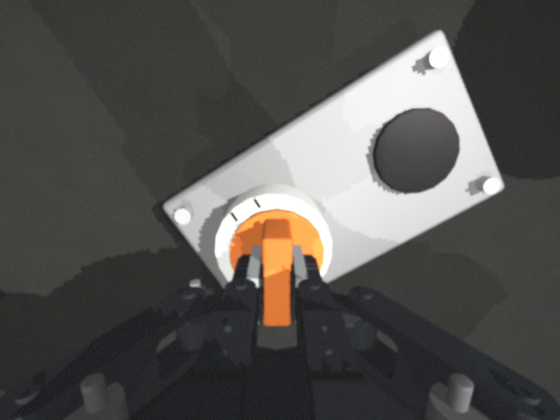

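The insert turns with the gripper: the wing stays aligned with the jaws, and the rim marks have rotated away in the view. I'll carry on.

Emit:
send_rows(commands=[-0.3,0,-2,0,0,-0.08,0,-0.3,0,-2,0,0,-0.16,0,-0.3,0,-2,0,0,-0.24,0,-0.3,0,-2,0,0,-0.32,0,-0.3,0,-2,0,0,-0.4,0,-0.3,0,-2,0,0,-0.48,0,-0.3,0,-2,0,0,-0.52,0,-0.3,0,-2,0,0,-0.52,0])

```text
time_s: 14.8
eef_pos: [0.5651, 0.1518, 0.1623]
orientation: [0.666, -0.242, 0.663, 0.241]
ft_force: [-4.7, -1.4, 13.6]
opening: 0.0123
```

```bash
python3 -c "
from meas import *
st()"
```

```text
t 14.8 pos [0.5651 0.1518 0.1623] jaw 0.6972 x [ 0.005  0.    -1.   ] q [ 0.07  0.54 -0.55  1.86  0.37  0.83  0.03] F [-4.7 -1.4 13.6] T [-0.62  1.06  0.02] op 0.0123
```

Emit:
send_rows(commands=[0,0,-2,0,0.002,-0.08,0,0,0,-2,0,0.004,-0.16,0,0,0,-2,0,0.006,-0.24,0,0,0,-2,0,0.006,-0.32,0,0,0,-2,0,0.006,-0.4,0,0,0,-2,0,0.006,-0.48,0,0,0,-2,0,0.006,-0.5,0,0,0,-2,0,0.006,-0.5,0])

```text
time_s: 15.8
eef_pos: [0.5651, 0.152, 0.1623]
orientation: [0.703, -0.07, 0.704, 0.069]
ft_force: [-5.3, -1.8, 15.1]
opening: 0.0121
```

```bash
python3 - <<'E'
from meas import *
s,M=st();i=viewer.camera_info('wrist')
im=viewer.grab_frame('wrist');cv2.imwrite('pics/w9.png',im[:,:,::-1])
cv2.imwrite('pics/w9r.png',rect(i,im,s['eef_pos'],.085,half=.06,px=5000)[:,:,::-1])
im=viewer.grab_frame('scene');cv2.imwrite('pics/s9.png',cv2.resize(im[190:260,295:365],None,fx=8,fy=8,interpolation=cv2.INTER_CUBIC)[:,:,::-1])
E
```

```text
t 15.8 pos [0.5651 0.152  0.1623] jaw 0.1977 x [-0.001 -0.002 -1.   ] q [-0.02  0.52 -0.43  1.86  0.29  0.82 -0.39] F [-5.3 -1.8 15.1] T [-0.48  1.09  0.11] op 0.0121
```

View pics/w9.png

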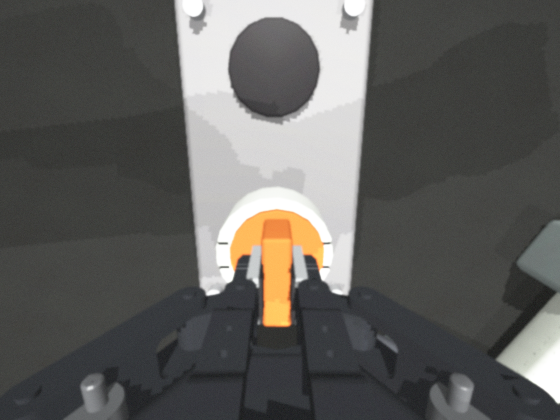

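View pics/w9r.png

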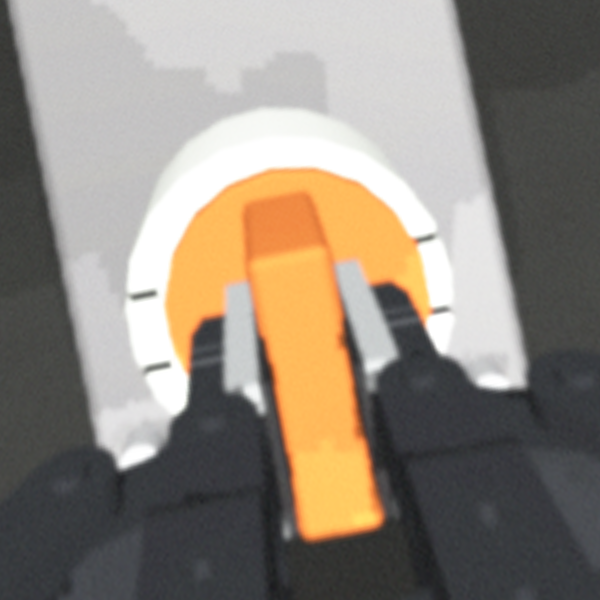

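View pics/s9.png

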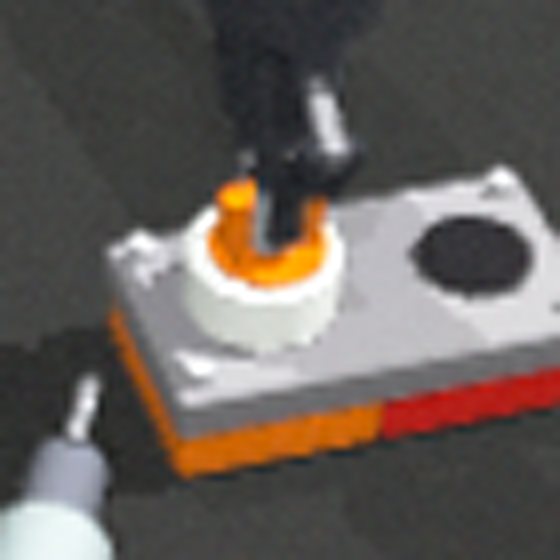

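The wing now lies along the lamp's length (the marks at left and right sit beside the slots) and the flange is flat on the rim. I'll settle with the press held and check.

Emit:
send_rows(commands=[0,0,-2,0,0,0,0,0,0,-2,0,0,0,0,0,0,-2,0,0,0,0,0,0,-2,0,0,0,0,0,0,-2,0,0,0,0,0,0,-2,0,0,0,0,0,0,-2,0,0,0,0,0,0,-2,0,0,0,0])

```text
time_s: 16.9
eef_pos: [0.565, 0.1521, 0.1623]
orientation: [0.703, -0.071, 0.704, 0.069]
ft_force: [-5.3, -2.5, 14.8]
opening: 0.0122
```

```bash
python3 - <<'E'
from meas import *
s,M=st();print(np.abs(s['joint_velocities']).max())
im=viewer.grab_frame('top');a=cv2.imread('pics/top0.png')
h=lambda x:[np.round(c,1).tolist() for c,t in zip(*[(lambda r:(r[3][1:],r[2][1:,4]))(cv2.connectedComponentsWithStats(cv2.inRange(cv2.cvtColor(x,cv2.COLOR_BGR2HSV),(0,150,60),(5,255,255))))][0]) if t>100 and c[1]>100]
b=im[:,:,::-1].copy();print(h(a),h(b));cv2.imwrite('pics/t9.png',b)
st()
E
```

```text
t 16.9 pos [0.565  0.1521 0.1623] jaw 0.1979 x [-0.001 -0.003 -1.   ] q [-0.02  0.52 -0.42  1.86  0.29  0.82 -0.39] F [-5.3 -2.5 14.8] T [-0.45  1.16 -0.  ] op 0.0122
0.0016021491967530322
[[337.0, 207.3]] [[336.9, 207.4]]
t 16.95 pos [0.5651 0.1521 0.1623] jaw 0.1978 x [-0.001 -0.003 -1.   ] q [-0.02  0.52 -0.42  1.86  0.29  0.82 -0.39] F [-4.7 -2.8 14.2] T [-0.47  1.12  0.04] op 0.0123
```

View pics/t9.png

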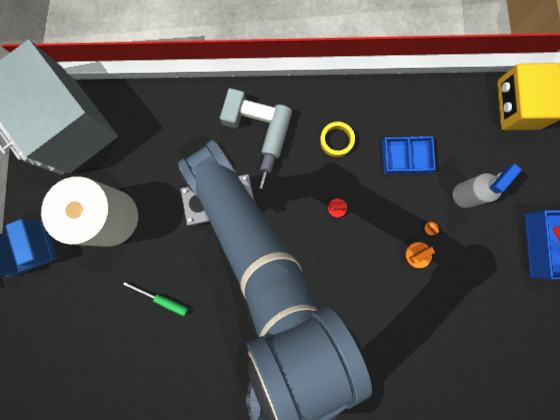

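Nothing else has moved: the red insert is at (337,207) as before. The arm is at rest, pressing with about 14.5 N. Handing in.

```bash
python3 -c "
from h import *
print(bot.hand_in());st()"
```

```text
the job is handed in; nothing more can be done
None
the job is handed in; nothing more can be done
```

The amber insert is in the socket, turned a quarter turn clockwise, and I handed in with it still gripped and pressed down. The hand-in reports no verdict.

I used the middle-sized of the three amber inserts, whose measured flange radius (28 mm) fits the one described.

**Last checks, at 16.9 s:**
- **Seating:** TCP height was 0.1623 m, matching the height worked out for fully home. Downward force was about 14.5 N, more than the spring's 12 N, so the flange should be bearing on the rim.
- **Turn:** the tool turned 1.573 rad, and the wrist picture shows the wing lying along the lamp's length.
- **Tilt and motion:** tool tilt was about 0.003 rad and the arm was at rest.
- **Grip:** squeeze was set to 100 N with the fingers stopped on the wing at about 12 mm. Finger contact force was not measured directly.
- **Rest of the bench:** the red insert is where it was to within 0.1 pixel. The other items look unmoved in the top picture.

**Disagreements:**
- **Socket position:** the top and wrist cameras differed by about 2.5 mm on where the socket is. I went by the insert's position relative to the collar in a wrist picture.
- **Side force:** about 5 N remained at the end, probably the nose touching the bore wall. The flange looked about 1.4 mm off-centre before allowing for viewing angle; the limit is 4 mm.
- **Fingers:** the finger opening reads 12 mm on a 14 mm wing, which I left as a reading offset.

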